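# Lock the swing arm of a fixture with its index pin

### The arm

A 6-joint arm with a two-finger parallel gripper is mounted at the origin on a cart in front of the work surface, level with it; the furniture and walls round the work are solid. World frame = base frame: x ahead of the robot, y to its left, z up, the work surface at z = 0. Lengths are in m, angles in degrees, forces in N, time in s.
With the tool pointing down it reaches from about 0.35 to 0.875 m from the base axis. Payload 4.2 kg.
Tool frame: the origin (TCP) lies at the very end of the fingers, on their centre line; the grasp point (between the pads) lies 19 mm behind it; z points along the fingers, y is the line along which they close (so a half turn about z gives the same grasp; the last joint's range is limited). The gripper opens to 87 mm and grips with 3 to 60 N. Pads are 19 mm wide; open, the fingers measure 117 mm over their backs; the gripper's body (75 mm by 190 mm) begins 51 mm behind the grasp point.
Start: joints at [84.832, 22.042, 0.453, 0, -68.411, -14.817], TCP at [0.214, 0.587, 0.223] pointing down, gripper open.
Joint ranges: [-179.83, 179.83], [-69.29, 118.12], [-61.27, 80.66], [-181.25, 117.63], [-171.15, -9.14], [-177.46, 177.46]. Speed limits (degrees/s): [159.86, 159.86, 180, 180, 180, 180].

### API

Orientations are given as a 3x3 rotation matrix whose columns are the frame's x, y, z axes.
In Python, from station import monitor, cams, ticket gives the robot as it stands.
- The arm moves only by the tool drive_tool, never from a script. Its argument "moves" is a list of rows, each an object with "delta_pos": the shift along the tool's x, y, z in mm, a list of three; "turn": the turn about the tool's z in rad; "claw": the opening, from 0 (shut) to 1 (fully open). A call has 1 to 12 rows; each row shifts and turns the commanded pose from where the row before left it, along the tool's axes as they then stand; what a row does not reach is not made up. A row lasts 1/8 s, in which the tool goes at most 62.5 mm and 10.7 degrees, less where a joint would pass 70% of its speed; a pose out of reach is approached as far as the arm can. A call is refused whole if a number of a shift passes 62.5 or a number of a turn 0.188, either way. A call with a gripper value outside its range is refused whole. The fingers move at their own pace and stop on an object; the grip force is fixed at half the most. Time passes only in rows, so rows that do not move let the fingers close. It gives the time, the measured TCP pose, the force, the opening and the grip force at its end, in the units of the state.
- monitor.sense(): the state, without advancing time (a new reading comes with each control period).
- cams.capture(name): name is "side" or "top"; returns a dict with "color" (420x560x3 uint8, red, green, blue), "range_z" (420x560 float32, m along the optical axis (not along the pixel's ray), 0 where there is no reading), "vertical_fov" (degrees; the focal length in pixels is half the picture's height over the tangent of half this angle, whatever the lens; pixels are square), "cx", "cy" (the principal point, pixels), "dist" ([k1, k2, p1, p2, k3] as OpenCV has them; the pictures are not rectified), "extrinsics" (4x4, takes a point from camera to world coordinates). Camera axes: x right, y down, z forward; pixel columns grow to the right and rows downward; lengths in m; the calibration is good to about 2 mm. A picture is of the moment at which its call begins.
- ticket.finish_job(): hands the job in; it is judged then, once.
The state is a dict: "time_s": time; "joints": joint angles; "joint_velocities": joint speeds; "effort": joint torques, N m; "tcp_pos": TCP position; "ee_rot": TCP orientation; "wrist_force": force on the tool from outside, world axes, zero at the start; "moment": the same for the moment, N m; "gripper_width": opening from 0.0 (shut) to 1.0 (fully open); "gripper_force": force on a finger pad.
Only numpy, scipy, OpenCV 4.12 (cv2) and the standard library are available. Lean on these libraries where they do the work, as an engineer would, in place of code of your own. Each camera call takes 0.05 s, during which the arm holds its last target. There are 200 camera calls.

### The job

Swing the white arm on the aluminium fixture base round until the hole in the arm stands over the hole in the base. Then take the locking pin with the round black knob from the stand, push it down through both holes until its collar sits fully home on the arm, and let go. Leave the square-headed plug in the stand.

Things in the scene. Friction and masses are not known exactly. Their poses are not given: they have to be found in the camera images.
- index_base: Aluminium base plate, bolted down, 30 mm high; spans x -110 to +40, y -45 to +45 mm. Origin: on the arm's upright pivot axis at worktop height; z up. Its one hole, 22 mm wide, right through, is at x = -80 mm, y = 0. The arm's hole stands over it when the arm's x axis lies along this x axis.
- swing_arm: White arm on the base's pivot, 44 mm wide; light friction (1 N), stays put. Origin and z as the base. Runs along its -x to -175 mm, underside 32, top 44 mm up. Hole 22 mm wide at x = -80 mm, y = 0; upright round steel post, 16 mm thick, at x = -150 mm, top 84 mm up. Starts 0.5 to 1.1 rad clockwise (from above) of lined up; swings 1.3 clockwise to 0.5 anticlockwise; no stop when lined up.
- lock_pin: Pin, 79 mm long, tip down in one of two sockets, 80 mm apart, of a grey stand 62 x 140 x 46 mm. Origin: its tip; z up the pin. Steel shank 14 mm thick, 40 long, last 12 tapering to 5 mm; collar 38 mm wide, 40 to 45 mm above origin; round black knob 27 mm wide, 45 to 79 mm. Tip is 6 mm above the worktop in the stand, 4 mm when the collar lies on the arm. 65 to 105 g.
- square_plug: Bystander: plug with a square black head 24 x 24 x 24 mm on a square steel flange 36 x 36 x 5 mm and a short shank 18 mm long, in the other socket of the stand. Origin: its lower end; z up. Its top is 75 mm above the worktop. Leave it there.
Not all that is in view belongs to the job. Leave any blue or yellow look-alike of the lock_pin alone.

How it is judged:
By the outcome, as a careful person would: the job done as asked, in the order asked, and still so for the second after the job is handed in, with the robot touching nothing.
It also fails if it takes over 54 s, if anything falls off the work surface, if the arm or the gripper's body presses on something with over 40 N, if the wrist force passes 120 N, or if a joint passes its speed limit or range.

## Working session

There is one attempt and no reset: what is moved stays moved. The work goes in short steps, Python scripts to look and compute and a tool call to move; the robot and the scene stay as the last step left them, time stands still between calls to the robot, and variables do not carry over. Pictures are saved under pics/ and viewed, at most 10 in all, crops included, and the job is handed in when it is done.

Besides the shell and the picture viewer there is one more tool, called after "Call:" by a JSON object that holds its "name" and its "arguments", one argument or row to a line. drive_tool: Moves the arm, as the interface text tells. Its arguments: {"type":"object","properties":{"moves":{"type":"array","items":{"type":"object","properties":{"delta_pos":{"type":"array","items":{"type":"number"}},"turn":{"type":"number"},"claw":{"type":"number"}}}}},"required":["moves"]}

```bash
mkdir -p pics; ls
cat > h.py <<'E'
import numpy as np, cv2
from station import monitor, cams, ticket
def cap(n):
    c=cams.capture(n); h=c["color"].shape[0]
    f=h/2/np.tan(np.radians(c["vertical_fov"])/2)
    c["K"]=np.array([[f,0,c["cx"]],[0,f,c["cy"]],[0,0,1]]); c["D"]=np.array(c["dist"],float); c["E"]=np.array(c["extrinsics"]); return c
def ray(c,uv):
    p=cv2.undistortPoints(np.array(uv,float).reshape(-1,1,2),c["K"],c["D"]).reshape(-1,2)
    return np.c_[p,np.ones(len(p))]@c["E"][:3,:3].T
def onz(c,uv,z):
    d=ray(c,uv);o=c["E"][:3,3]; return o+d*((z-o[2])/d[:,2])[:,None]
def depthpt(c,uv):
    d=ray(c,uv); return np.array([c["E"][:3,3]+r*c["range_z"][int(round(v)),int(round(u))] for r,(u,v) in zip(d,uv)])
def save(c,name,box=None,s=1):
    im=c["color"][:,:,::-1]
    if box: im=im[box[1]:box[3],box[0]:box[2]]
    cv2.imwrite("pics/"+name,cv2.resize(im,None,fx=s,fy=s,interpolation=cv2.INTER_CUBIC))
E
python3 - <<'E'
from h import *
for n in("top","side"):
    c=cap(n); save(c,n+"1.png"); print(n,c["E"].round(3).tolist(),c["K"][0,0],c["D"])
s=monitor.sense(); print(s["time_s"],s["tcp_pos"],s["ee_rot"],s["gripper_width"])
E
```

```text
pics
top [[-0.014, -0.987, 0.163, 0.4], [-0.999, 0.021, 0.043, -0.017], [-0.045, -0.162, -0.986, 0.919], [0.0, 0.0, 0.0, 1.0]] 431.85086724681344 [-0.12080669  0.          0.          0.          0.        ]
side [[0.668, -0.617, 0.416, 0.188], [-0.744, -0.565, 0.357, -0.319], [0.014, -0.548, -0.837, 0.763], [0.0, 0.0, 0.0, 1.0]] 397.72523233372556 [-0.02718085  0.          0.          0.          0.        ]
0.1 [0.21341314 0.58687858 0.22158032] [[ 9.39735310e-01 -3.41902328e-01 -5.87168161e-04]
 [-3.41902825e-01 -9.39733536e-01 -1.82770142e-03]
 [ 7.31137580e-05  1.91831001e-03 -9.99998157e-01]] 0.9980322022163035
```

View pics/top1.png

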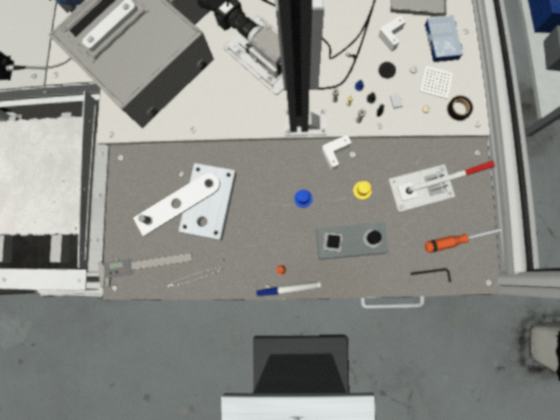

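View pics/side1.png

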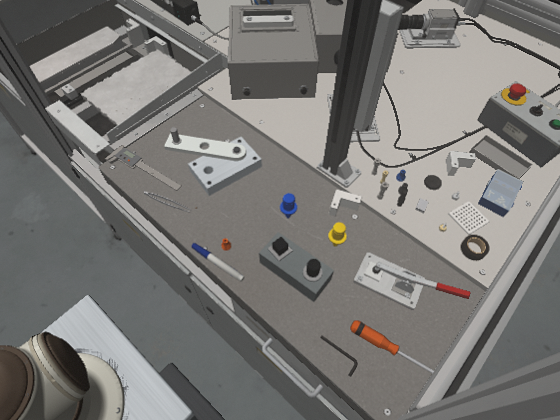

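The top view shows the arm's pivot at about (209,183), the arm hole at (176,203), its post at (147,219) and the base hole at (202,221). Things that could be taken for the pin are the round black knob (374,237), the square black plug (333,241), the blue look-alike (303,198) and the yellow one (363,189). By the description I choose (374,237), and I'll check it in a crop.

Run:
```python
from h import *
c=cap("top"); s=cap("side")
a=c["color"][140:280,110:250]; b=c["color"][170:270,300:400]
r=lambda im:cv2.resize(im[:,:,::-1],(500,500),interpolation=cv2.INTER_CUBIC)
t=s["color"][225:305,250:340]
cv2.imwrite("pics/crop1.png",cv2.resize(np.hstack([r(a),r(b),r(t)]),(798,266)) if 0 else np.hstack([cv2.resize(r(a),(400,400)),cv2.resize(r(b),(400,400))]))
# blobs
hsv=cv2.cvtColor(c["color"],cv2.COLOR_RGB2HSV); 
m=(hsv[:,:,2]<45).astype(np.uint8); m[:225]=0;m[260:]=0;m[:,:315]=0;m[:,392:]=0
n,l,st,ce=cv2.connectedComponentsWithStats(m)
for i in range(1,n):
    if st[i,4]>30: print(st[i],ce[i],onz(c,[ce[i]],.085),depthpt(c,[ce[i]]))
for k,uv,z in(("piv",(209,183),.044),("armhole",(176,203),.044),("basehole",(202,221),.03),("post",(147,219),.084)):
    print(k,onz(c,[uv],z),depthpt(c,[uv]))
hsv=cv2.cvtColor(s["color"],cv2.COLOR_RGB2HSV); m=(hsv[:,:,2]<45).astype(np.uint8); m[:230]=0;m[290:]=0;m[:,:265]=0;m[:,335:]=0
n,l,st,ce=cv2.connectedComponentsWithStats(m)
for i in range(1,n):
    if st[i,4]>30: print("side",st[i],ce[i],onz(s,[ce[i]],.07))
```

```text
[368 231  13  12 113] [373.76106195 236.91150442] [[ 0.46970599 -0.15481836  0.085     ]] [[ 0.46987955 -0.15516454  0.08290971]]
[328 236  11  11 101] [333.07920792 241.18811881] [[ 0.46308929 -0.07611352  0.085     ]] [[ 0.46393514 -0.07691606  0.07373711]]
piv [[0.59241223 0.17590795 0.044     ]] [[0.59067871 0.17416881 0.05190262]]
armhole [[0.55138655 0.24565609 0.044     ]] [[5.58942577e-01 2.58788612e-01 1.91870258e-04]]
basehole [[0.51420532 0.1927633  0.03      ]] [[ 0.51819115  0.20010169 -0.0011525 ]]
post [[0.5132445  0.29270055 0.084     ]] [[0.51560659 0.2991793  0.06651187]]
side [273 238  15  17 165] [279.92121212 246.01212121] [[ 0.46367481 -0.07950632  0.07      ]]
side [307 259  13  18 150] [312.67333333 268.10666667] [[ 0.47048656 -0.15710369  0.07      ]]
```

View pics/crop1.png

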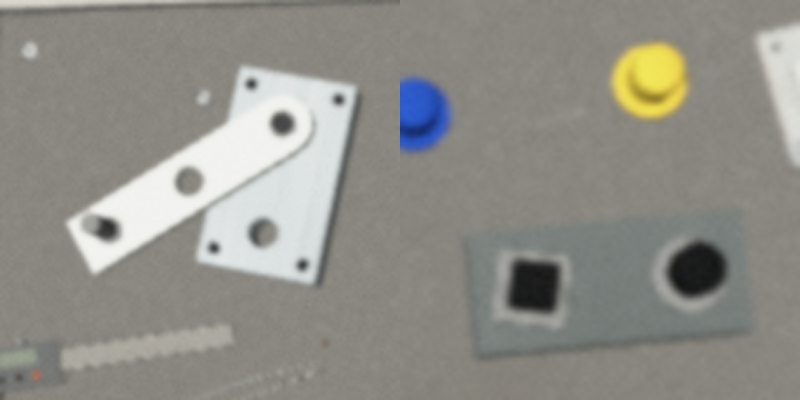

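The crop confirms the choice: a round knob on a round collar at (374,237), and the square plug at (333,241). The geometry fits: pivot (0.592,0.176), both holes 80 mm from it, and the arm 0.83 rad clockwise. Now moving above the post at about (0.516,0.304).

Call:
{"name": "drive_tool", "arguments": {
  "moves": [
    {"delta_pos": [38, 16, 0], "claw": 1},
    {"delta_pos": [38, 16, 0], "claw": 1},
    {"delta_pos": [38, 16, 0], "claw": 1},
    {"delta_pos": [38, 16, 0], "claw": 1},
    {"delta_pos": [38, 16, 0], "claw": 1},
    {"delta_pos": [38, 16, 0], "claw": 1},
    {"delta_pos": [38, 16, 0], "claw": 1},
    {"delta_pos": [38, 16, 0], "claw": 1},
    {"delta_pos": [38, 16, 0], "claw": 1},
    {"delta_pos": [38, 18, 0], "claw": 1},
    {"turn": 0.17},
    {"turn": 0.17}
  ]
}}

```text
invalid input
```

Call:
{"name": "drive_tool", "arguments": {
  "moves": [
    {"turn": 0.17},
    {"turn": 0.18},
    {},
    {}
  ]
}}

```text
invalid input
```

Run:
```python
from h import *
c=cap("side"); t=cap("top"); 
cv2.imwrite("pics/a2.png",np.hstack([cv2.resize(c["color"][60:260,80:300],(440,400)),cv2.resize(t["color"][120:280,100:260],(360,400))])[:,:,::-1])
# steel post in side view: find top
s=monitor.sense();p=s["tcp_pos"];R=np.array(s["ee_rot"]);print(s["time_s"],p,R[:,1],s["wrist_force"])
piv=np.array([.5924,.1759])
for a in(120.5,167.8):
    q=piv+.15*np.array([np.cos(np.radians(a)),np.sin(np.radians(a))]);print(a,q,R.T@(np.r_[q,.058]-p)*1e3)
```

```text
0.3 [0.21350848 0.58719751 0.2221779 ] [-3.41815485e-01 -9.39766800e-01  7.31848428e-04] [ 0.09308128 -0.38329787  0.26820918]
120.5 [0.51626925 0.30514437] [380.92819908 161.45570377 164.31128889]
167.8 [0.44578762 0.20759872] [348.03450651 277.21758388 164.3946975 ]
```

View pics/a2.png

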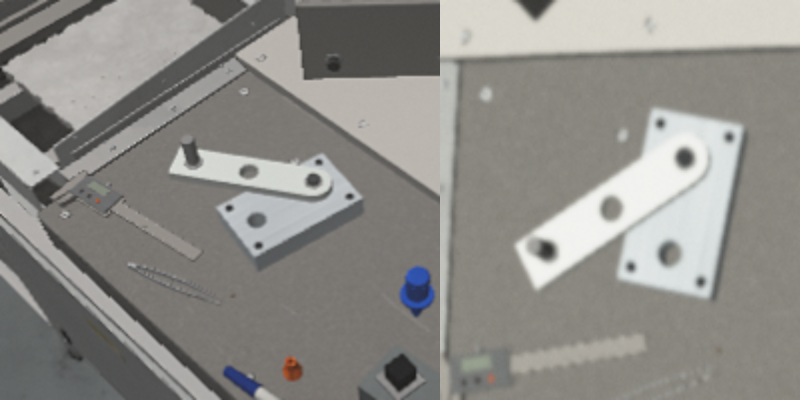

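Both calls were refused, probably because every row needs all its fields. The picture shows the arm unmoved, with the post at side-crop (189,150). Sending again with full rows.

Call:
{"name": "drive_tool", "arguments": {
  "moves": [
    {"delta_pos": [38, 16, 0], "turn": 0, "claw": 1},
    {"delta_pos": [38, 16, 0], "turn": 0, "claw": 1},
    {"delta_pos": [38, 16, 0], "turn": 0, "claw": 1},
    {"delta_pos": [38, 16, 0], "turn": 0, "claw": 1},
    {"delta_pos": [38, 16, 0], "turn": 0, "claw": 1},
    {"delta_pos": [38, 16, 0], "turn": 0, "claw": 1},
    {"delta_pos": [38, 16, 0], "turn": 0, "claw": 1},
    {"delta_pos": [38, 16, 0], "turn": 0, "claw": 1},
    {"delta_pos": [38, 16, 0], "turn": 0, "claw": 1},
    {"delta_pos": [38, 18, 0], "turn": 0, "claw": 1},
    {"delta_pos": [0, 0, 0], "turn": 0.17, "claw": 1},
    {"delta_pos": [0, 0, 0], "turn": 0.17, "claw": 1}
  ]
}}

```text
time_s: 1.8
tcp_pos: [0.5158, 0.3045, 0.2223]
ee_rot: [[0.767, -0.641, -0.0], [-0.641, -0.767, -0.0], [-0.0, 0.0, -1.0]]
wrist_force: [-0.3, 0.7, 0.2]
gripper_width: 0.999
gripper_force: 0.0
```

Call:
{"name": "drive_tool", "arguments": {
  "moves": [
    {"delta_pos": [0, 0, 0], "turn": 0.17, "claw": 1},
    {"delta_pos": [0, 0, 0], "turn": 0.18, "claw": 1},
    {"delta_pos": [0, 0, 0], "turn": 0, "claw": 1},
    {"delta_pos": [0, 0, 0], "turn": 0, "claw": 1}
  ]
}}

```text
time_s: 2.3
tcp_pos: [0.5153, 0.3053, 0.2225]
ee_rot: [[0.509, -0.86, 0.0], [-0.86, -0.509, 0.0], [-0.0, -0.0, -1.0]]
wrist_force: [0.4, 0.1, 0.2]
gripper_width: 0.995
gripper_force: 0.0
```

```bash
cat >> h.py <<'E'
def to(x,y,z):
    s=monitor.sense();p=s["tcp_pos"];R=np.array(s["ee_rot"])
    print("t",s["time_s"],"tcp",np.round(p,4),"yang",np.degrees(np.arctan2(R[1,1],R[0,1])).round(2),"F",np.round(s["wrist_force"],1),"d_mm",(R.T@(np.array([x,y,z])-p)*1e3).round(1))
E
python3 - <<'E'
from h import *
c=cap("side"); save(c,"a3.png",(80,60,300,260),2.5)
print(onz(c,[(174.5,130)],.084)); to(.5163,.3051,.058)
E
```

```text
[[0.51837442 0.30185843 0.084     ]]
t 2.35 tcp [0.5153 0.3052 0.2225] yang -149.4 F [-1.  -0.2  0.8] d_mm [  0.6  -0.8 164.5]
```

View pics/a3.png

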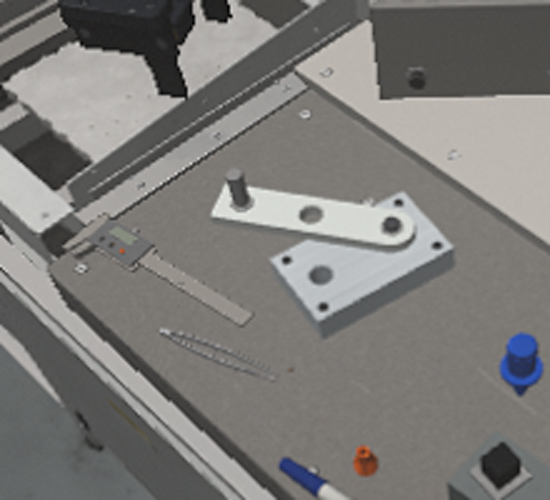

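The open gripper hangs above the post, which stands at crop (237,185), and both views agree on the post to within 4 mm. Descending and closing on it.

Call:
{"name": "drive_tool", "arguments": {
  "moves": [
    {"delta_pos": [0, 0, 35], "turn": 0, "claw": 1},
    {"delta_pos": [0, 0, 35], "turn": 0, "claw": 1},
    {"delta_pos": [0, 0, 35], "turn": 0, "claw": 1},
    {"delta_pos": [0, 0, 35], "turn": 0, "claw": 1},
    {"delta_pos": [0, 0, 22], "turn": 0, "claw": 1},
    {"delta_pos": [0, 0, 0], "turn": 0, "claw": 0.6},
    {"delta_pos": [0, 0, 0], "turn": 0, "claw": 0.4},
    {"delta_pos": [0, 0, 0], "turn": 0, "claw": 0.3},
    {"delta_pos": [0, 0, 0], "turn": 0, "claw": 0.2},
    {"delta_pos": [0, 0, 0], "turn": 0, "claw": 0.1},
    {"delta_pos": [0, 0, 0], "turn": 0, "claw": 0.1},
    {"delta_pos": [0, 0, 0], "turn": 0, "claw": 0.1}
  ]
}}

```text
time_s: 3.85
tcp_pos: [0.5153, 0.3052, 0.0606]
ee_rot: [[0.507, -0.862, 0.0], [-0.862, -0.507, -0.0], [0.0, 0.0, -1.0]]
wrist_force: [0.7, 0.7, 1.0]
gripper_width: 0.286
gripper_force: 0.0
```

Run:
```python
from h import *
to(.5163,.3051,.058); print(monitor.sense()["gripper_width"],monitor.sense()["gripper_force"])
# chord plan: 6 equal steps of 47.3 deg about pivot from current arm dir
p=np.array(monitor.sense()["tcp_pos"])[:2]; piv=np.array([.5924,.1759]); v=p-piv
print(np.hypot(*v),np.degrees(np.arctan2(v[1],v[0])))
R=np.array(monitor.sense()["ee_rot"])
n=8; st=np.radians(167.8)-np.arctan2(v[1],v[0]); st/=n
rot=lambda a:np.array([[np.cos(a),-np.sin(a)],[np.sin(a),np.cos(a)]])
print("step turn",-st,"first d",R[:2,:2].T@(rot(st)@v-v)*1e3)
```

```text
t 3.85 tcp [0.5153 0.3052 0.0606] yang -149.52 F [0.7 0.7 1. ] d_mm [ 0.6 -0.8  2.6]
0.2863089443251169 0.0
0.1505369068422312 120.79804244695517
step turn -0.10254236427290625 first d [ 0.8751932  15.40480704]
```

Call:
{"name": "drive_tool", "arguments": {
  "moves": [
    {"delta_pos": [0, 0, 0], "turn": 0, "claw": 0.1},
    {"delta_pos": [0, 0, 0], "turn": 0, "claw": 0.1},
    {"delta_pos": [0, 0, 0], "turn": 0, "claw": 0.1},
    {"delta_pos": [0.9, 15.4, 0], "turn": -0.1025, "claw": 0.1},
    {"delta_pos": [0.9, 15.4, 0], "turn": -0.1025, "claw": 0.1}
  ]
}}

```text
time_s: 4.47
tcp_pos: [0.4908, 0.2867, 0.0605]
ee_rot: [[0.675, -0.738, 0.001], [-0.738, -0.675, 0.0], [0.0, -0.001, -1.0]]
wrist_force: [3.0, -1.3, -1.6]
gripper_width: 0.172
gripper_force: 30.0
```

Post gripped at 0.172, about 15–16 mm, and the forces are small. Continuing the swing.

Call:
{"name": "drive_tool", "arguments": {
  "moves": [
    {"delta_pos": [0.9, 15.4, 0], "turn": -0.1025, "claw": 0.1},
    {"delta_pos": [0.9, 15.4, 0], "turn": -0.1025, "claw": 0.1},
    {"delta_pos": [0.9, 15.4, 0], "turn": -0.1025, "claw": 0.1},
    {"delta_pos": [0.9, 15.4, 0], "turn": -0.1025, "claw": 0.1},
    {"delta_pos": [0.9, 15.4, 0], "turn": -0.1025, "claw": 0.1},
    {"delta_pos": [0.9, 15.4, 0], "turn": -0.1025, "claw": 0.1},
    {"delta_pos": [0, 0, 0], "turn": 0, "claw": 0.1},
    {"delta_pos": [0, 0, 0], "turn": 0, "claw": 0.1}
  ]
}}

```text
time_s: 5.48
tcp_pos: [0.4465, 0.2075, 0.0605]
ee_rot: [[0.976, -0.217, 0.002], [-0.217, -0.976, 0.0], [0.002, -0.001, -1.0]]
wrist_force: [4.9, -2.3, -2.9]
gripper_width: 0.178
gripper_force: 30.0
```

Run:
```python
from h import *
c=cap("side"); t=cap("top")
cv2.imwrite("pics/a4.png",np.hstack([cv2.resize(c["color"][100:220,140:272],(440,400),interpolation=2),cv2.resize(t["color"][150:250,150:240],(360,400),interpolation=2)])[:,:,::-1])
to(.4458,.2076,.058)
```

```text
t 5.575 tcp [0.4466 0.2076 0.0605] yang -102.52 F [ 4.3 -2.1 -4.1] d_mm [-0.8  0.1  2.5]
```

View pics/a4.png

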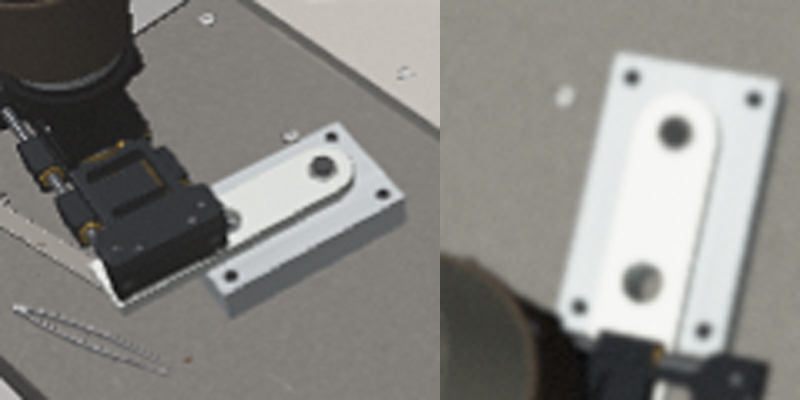

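The arm looks lined up, with its edges parallel to the base (top crop, hole at (642,282)). I'll release, lift and go toward the pin, then check the alignment with the view clear.

Call:
{"name": "drive_tool", "arguments": {
  "moves": [
    {"delta_pos": [0, 0, 0], "turn": 0, "claw": 0.3},
    {"delta_pos": [0, 0, 0], "turn": 0, "claw": 0.5},
    {"delta_pos": [0, 0, 0], "turn": 0, "claw": 0.6},
    {"delta_pos": [0, 0, 0], "turn": 0, "claw": 0.7},
    {"delta_pos": [0, 0, -40], "turn": 0, "claw": 0.8},
    {"delta_pos": [0, 0, -50], "turn": 0, "claw": 0.8},
    {"delta_pos": [0, 0, -50], "turn": 0, "claw": 0.8},
    {"delta_pos": [7, 36, 0], "turn": 0, "claw": 0.8},
    {"delta_pos": [11, 36, 0], "turn": 0, "claw": 0.8},
    {"delta_pos": [11, 36, 0], "turn": 0, "claw": 0.8},
    {"delta_pos": [11, 36, 0], "turn": 0, "claw": 0.8},
    {"delta_pos": [11, 36, 0], "turn": 0, "claw": 0.8}
  ]
}}

```text
time_s: 7.08
tcp_pos: [0.4559, 0.0198, 0.2007]
ee_rot: [[0.976, -0.217, 0.0], [-0.217, -0.976, 0.0], [0.0, -0.0, -1.0]]
wrist_force: [1.1, -0.6, -0.1]
gripper_width: 0.799
gripper_force: 0.0
```

Call:
{"name": "drive_tool", "arguments": {
  "moves": [
    {"delta_pos": [10, 36, 0], "turn": 0, "claw": 0.8},
    {"delta_pos": [10, 36, 0], "turn": 0, "claw": 0.8},
    {"delta_pos": [10, 34, 0], "turn": 0, "claw": 0.8},
    {"delta_pos": [10, 33, 0], "turn": 0, "claw": 0.8},
    {"delta_pos": [10, 30, 0], "turn": 0, "claw": 0.8},
    {"delta_pos": [0, 0, 0], "turn": 0.16, "claw": 0.8},
    {"delta_pos": [0, 0, 0], "turn": 0.16, "claw": 0.8},
    {"delta_pos": [0, 0, 0], "turn": 0.16, "claw": 0.8},
    {"delta_pos": [0, 0, 0], "turn": 0.16, "claw": 0.8},
    {"delta_pos": [0, 0, 0], "turn": 0.16, "claw": 0.8},
    {"delta_pos": [0, 0, 0], "turn": 0, "claw": 0.8}
  ]
}}

```text
time_s: 8.45
tcp_pos: [0.4681, -0.1548, 0.2005]
ee_rot: [[0.526, -0.85, -0.0], [-0.85, -0.526, 0.0], [-0.0, 0.0, -1.0]]
wrist_force: [-0.8, 0.4, -1.8]
gripper_width: 0.798
gripper_force: 0.0
```

Run:
```python
from h import *
c=cap("side"); t=cap("top")
cv2.imwrite("pics/a5.png",np.hstack([cv2.resize(c["color"][120:220,170:280],(440,400),interpolation=2),cv2.resize(t["color"][150:250,150:240],(360,400),interpolation=2)])[:,:,::-1])
to(.4700,-.1558,.056)
```

```text
t 8.55 tcp [ 0.4682 -0.1549  0.2006] yang -148.23 F [ 1.2  0.7 -1.6] d_mm [  1.7  -1.1 144.6]
```

View pics/a5.png

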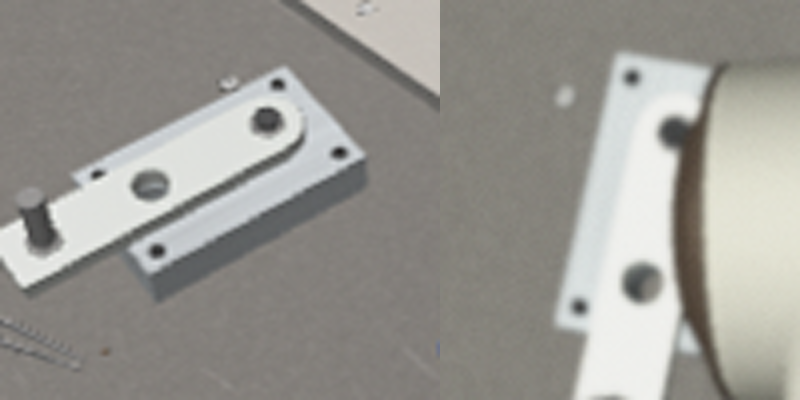

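The view is clear. In the side crop the hole is at (150,184) and the pivot at (268,118), with the base's screws at (278,84), (340,153), (97,176) and (157,250). Checking the alignment in numbers.

Run:
```python
from h import *
S=cap("side");T=cap("top")
for n,c,h,p,b in(("side",S,(207.5,166),(237,149.5),[(239.5,141),(255,158.25),(194.25,164),(209.25,182.5)]),
 ("top",T,(200.5,220.75),(208.75,183),[(198,169.25),(228.75,174.75),(184.5,226.75),(215.75,232.5)])):
    B=onz(c,b,.03)[:,:2];H=onz(c,[h],.044)[0,:2];P=onz(c,[p],.046)[0,:2]
    d=(B[2]-B[0]+B[3]-B[1]);an=lambda v:np.degrees(np.arctan2(v[1],v[0]))
    e=B[0]-B[1]; print(n,"base",an(d),"perp",an(e)+90,"arm",an(H-P),np.hypot(*(H-P)),"hole",H,"piv",P,"basecentre",B.mean(0))
```

```text
side base 167.75445315428925 perp 168.12401816405173 arm 169.07343584228116 0.08201574365991884 hole [0.5157294  0.19306718] piv [0.59625828 0.17752104] basecentre [0.56028946 0.1838943 ]
top base 167.81597786799304 perp 168.23263159061543 arm 168.1074139153502 0.08072868082421529 hole [0.51299124 0.19263573] piv [0.59198713 0.17599936] basecentre [0.55770835 0.18336748]
```

Call:
{"name": "drive_tool", "arguments": {
  "moves": [
    {"delta_pos": [1.7, -1, 35], "turn": 0, "claw": 0.8},
    {"delta_pos": [0, 0, 35], "turn": 0, "claw": 0.8},
    {"delta_pos": [0, 0, 35], "turn": 0, "claw": 0.8},
    {"delta_pos": [0, 0, 25], "turn": 0, "claw": 0.8},
    {"delta_pos": [0, 0, 12], "turn": 0, "claw": 0.8},
    {"delta_pos": [0, 0, 0], "turn": 0, "claw": 0.6},
    {"delta_pos": [0, 0, 0], "turn": 0, "claw": 0.5},
    {"delta_pos": [0, 0, 0], "turn": 0, "claw": 0.4}
  ]
}}

```text
time_s: 9.65
tcp_pos: [0.4708, -0.1559, 0.0596]
ee_rot: [[0.525, -0.851, 0.002], [-0.851, -0.525, -0.0], [0.001, -0.002, -1.0]]
wrist_force: [-0.0, -0.1, 1.2]
gripper_width: 0.544
gripper_force: 0.0
```

Aligned to within about 1°, which is 1.4 mm at the hole. The hole is at about (0.514,0.193). Gripping the knob.

Call:
{"name": "drive_tool", "arguments": {
  "moves": [
    {"delta_pos": [0, 0, 1], "turn": 0, "claw": 0.3},
    {"delta_pos": [0, 0, 0], "turn": 0, "claw": 0.2},
    {"delta_pos": [0, 0, 0], "turn": 0, "claw": 0.2},
    {"delta_pos": [0, 0, 0], "turn": 0, "claw": 0.2},
    {"delta_pos": [0, 0, 0], "turn": 0, "claw": 0.2},
    {"delta_pos": [0, 0, 0], "turn": 0, "claw": 0.2},
    {"delta_pos": [0, 0, 0], "turn": 0, "claw": 0.2}
  ]
}}

```text
time_s: 10.52
tcp_pos: [0.4701, -0.1559, 0.0577]
ee_rot: [[0.524, -0.851, 0.0], [-0.851, -0.524, -0.0], [0.0, -0.0, -1.0]]
wrist_force: [-0.7, 1.1, 2.6]
gripper_width: 0.287
gripper_force: 30.0
```

Call:
{"name": "drive_tool", "arguments": {
  "moves": [
    {"delta_pos": [0, 0, -15], "turn": 0, "claw": 0.2},
    {"delta_pos": [0, 0, -30], "turn": 0, "claw": 0.2},
    {"delta_pos": [0, 0, -35], "turn": 0, "claw": 0.2},
    {"delta_pos": [0, 0, -30], "turn": 0, "claw": 0.2},
    {"delta_pos": [-15, -12, 0], "turn": 0, "claw": 0.2},
    {"delta_pos": [-25, -20, 0], "turn": 0, "claw": 0.2},
    {"delta_pos": [-25, -20, 0], "turn": 0, "claw": 0.2},
    {"delta_pos": [-30, -24, 0], "turn": 0, "claw": 0.2},
    {"delta_pos": [-30, -24, 0], "turn": 0, "claw": 0.2},
    {"delta_pos": [-30, -24, 0], "turn": 0, "claw": 0.2},
    {"delta_pos": [-30, -24, 0], "turn": 0, "claw": 0.2},
    {"delta_pos": [-30, -24, 0], "turn": 0, "claw": 0.2}
  ]
}}

```text
time_s: 12.02
tcp_pos: [0.5033, 0.1186, 0.1668]
ee_rot: [[0.524, -0.852, -0.001], [-0.852, -0.524, -0.0], [-0.0, 0.001, -1.0]]
wrist_force: [0.8, -0.6, -1.1]
gripper_width: 0.289
gripper_force: 30.0
```

Call:
{"name": "drive_tool", "arguments": {
  "moves": [
    {"delta_pos": [-25, -20, 0], "turn": 0, "claw": 0.2},
    {"delta_pos": [-20, -16, 0], "turn": 0, "claw": 0.2},
    {"delta_pos": [-14, -12, 0], "turn": 0, "claw": 0.2},
    {"delta_pos": [0, 0, 0], "turn": 0, "claw": 0.2},
    {"delta_pos": [0, 0, 0], "turn": 0, "claw": 0.2}
  ]
}}

```text
time_s: 12.65
tcp_pos: [0.5133, 0.1922, 0.1673]
ee_rot: [[0.524, -0.852, -0.001], [-0.852, -0.524, -0.0], [-0.0, 0.001, -1.0]]
wrist_force: [0.5, -0.4, -0.5]
gripper_width: 0.291
gripper_force: 30.0
```

Run:
```python
from h import *
c=cap("side"); t=cap("top"); print(monitor.sense()["gripper_width"])
cv2.imwrite("pics/a6.png",np.hstack([cv2.resize(c["color"][80:220,150:304],(440,400),interpolation=2),cv2.resize(t["color"][150:250,150:240],(360,400),interpolation=2)])[:,:,::-1])
to(.5143,.1929,.0557)
```

```text
0.28582161197390393
t 12.75 tcp [0.5135 0.192  0.1676] yang -148.43 F [ 0.8 -0.  -1.4] d_mm [ -0.3  -1.2 111.9]
```

View pics/a6.png

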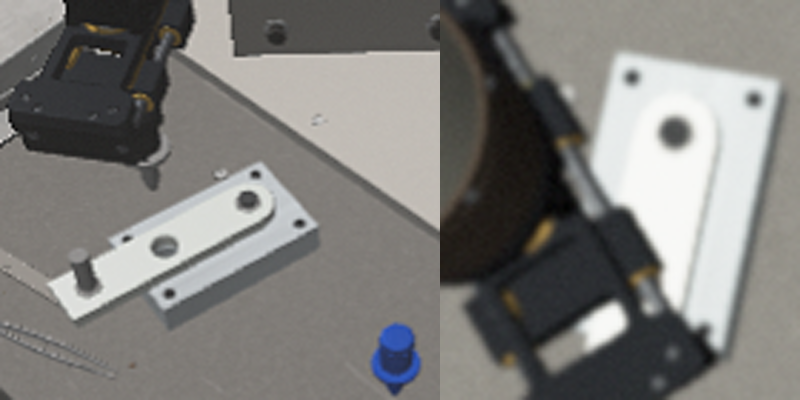

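The pin hangs in the gripper with its collar at crop (153,152) and its tip at about (150,186). The hole in the arm is at (164,246). Comparing tip and hole in the same view.

Run:
```python
from h import *
c=cap("side")
k=lambda u,v:(150+u*.35,80+v*.35)
print("tip",onz(c,[k(150,186)],.116),"collar",onz(c,[k(153,152)],.160),"hole",onz(c,[k(164,246)],.044))
```

```text
tip [[0.51482729 0.193015   0.116     ]] collar [[0.51601546 0.1811633  0.16      ]] hole [[0.51537249 0.19301632 0.044     ]]
```

Call:
{"name": "drive_tool", "arguments": {
  "moves": [
    {"delta_pos": [-0.3, -1.0, 20], "turn": 0, "claw": 0.2},
    {"delta_pos": [0, 0, 20], "turn": 0, "claw": 0.2},
    {"delta_pos": [0, 0, 14], "turn": 0, "claw": 0.2},
    {"delta_pos": [0, 0, 0], "turn": 0, "claw": 0.2},
    {"delta_pos": [0, 0, 0], "turn": 0, "claw": 0.2}
  ]
}}

```text
time_s: 13.42
tcp_pos: [0.5149, 0.1938, 0.1143]
ee_rot: [[0.524, -0.851, 0.001], [-0.851, -0.524, 0.001], [0.0, -0.001, -1.0]]
wrist_force: [0.6, 0.1, -1.1]
gripper_width: 0.291
gripper_force: 30.0
```

Run:
```python
from h import *
c=cap("side"); save(c,"a7.png",(170,110,270,190),8)
to(.5143,.1929,.0557)
```

```text
t 13.475 tcp [0.515  0.1939 0.1144] yang -148.37 F [ 0.1 -0.2 -0.9] d_mm [ 0.5  1.2 58.7]
```

View pics/a7.png

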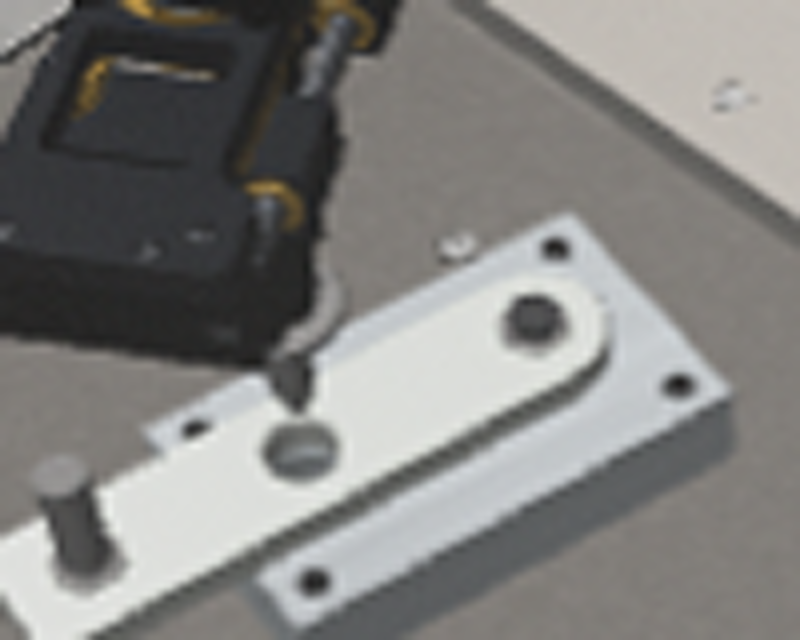

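The tip at (298,408) stands straight above the hole at (300,449). Descending gently while watching the force.

Call:
{"name": "drive_tool", "arguments": {
  "moves": [
    {"delta_pos": [0.3, 0.6, 8], "turn": 0, "claw": 0.2},
    {"delta_pos": [0, 0, 8], "turn": 0, "claw": 0.2},
    {"delta_pos": [0, 0, 6], "turn": 0, "claw": 0.2},
    {"delta_pos": [0, 0, 6], "turn": 0, "claw": 0.2},
    {"delta_pos": [0, 0, 0], "turn": 0, "claw": 0.2}
  ]
}}

```text
time_s: 14.1
tcp_pos: [0.5137, 0.1928, 0.0849]
ee_rot: [[0.524, -0.851, -0.001], [-0.851, -0.524, -0.001], [0.0, 0.001, -1.0]]
wrist_force: [0.1, -0.3, -1.4]
gripper_width: 0.293
gripper_force: 30.0
```

Call:
{"name": "drive_tool", "arguments": {
  "moves": [
    {"delta_pos": [0, 0, 5], "turn": 0, "claw": 0.2},
    {"delta_pos": [0, 0, 5], "turn": 0, "claw": 0.2},
    {"delta_pos": [0, 0, 5], "turn": 0, "claw": 0.2},
    {"delta_pos": [0, 0, 0], "turn": 0, "claw": 0.2}
  ]
}}

```text
time_s: 14.6
tcp_pos: [0.5137, 0.1928, 0.07]
ee_rot: [[0.524, -0.852, -0.001], [-0.852, -0.524, -0.001], [0.0, 0.001, -1.0]]
wrist_force: [0.4, 0.1, -0.7]
gripper_width: 0.288
gripper_force: 30.0
```

Call:
{"name": "drive_tool", "arguments": {
  "moves": [
    {"delta_pos": [0, 0, 4], "turn": 0, "claw": 0.2},
    {"delta_pos": [0, 0, 4], "turn": 0, "claw": 0.2},
    {"delta_pos": [0, 0, 3], "turn": 0, "claw": 0.2},
    {"delta_pos": [0, 0, 0], "turn": 0, "claw": 0.2}
  ]
}}

```text
time_s: 15.1
tcp_pos: [0.5138, 0.1929, 0.0592]
ee_rot: [[0.524, -0.851, -0.001], [-0.851, -0.524, -0.0], [0.0, 0.001, -1.0]]
wrist_force: [0.5, 0.3, -0.8]
gripper_width: 0.29
gripper_force: 30.0
```

Call:
{"name": "drive_tool", "arguments": {
  "moves": [
    {"delta_pos": [0, 0, 2], "turn": 0, "claw": 0.2},
    {"delta_pos": [0, 0, 1.5], "turn": 0, "claw": 0.2},
    {"delta_pos": [0, 0, 0], "turn": 0, "claw": 0.2}
  ]
}}

```text
time_s: 15.48
tcp_pos: [0.5139, 0.193, 0.0559]
ee_rot: [[0.524, -0.852, -0.0], [-0.852, -0.524, -0.0], [0.0, 0.0, -1.0]]
wrist_force: [-0.2, 0.4, -1.0]
gripper_width: 0.287
gripper_force: 30.0
```

Call:
{"name": "drive_tool", "arguments": {
  "moves": [
    {"delta_pos": [0, 0, 0.7], "turn": 0, "claw": 0.2},
    {"delta_pos": [0, 0, 0], "turn": 0, "claw": 0.2},
    {"delta_pos": [0, 0, 0], "turn": 0, "claw": 0.2}
  ]
}}

```text
time_s: 15.85
tcp_pos: [0.5141, 0.1931, 0.0557]
ee_rot: [[0.525, -0.851, 0.0], [-0.851, -0.525, 0.0], [0.0, -0.0, -1.0]]
wrist_force: [-1.0, 0.1, 2.4]
gripper_width: 0.287
gripper_force: 30.0
```

Call:
{"name": "drive_tool", "arguments": {
  "moves": [
    {"delta_pos": [0, 0, 0.7], "turn": 0, "claw": 0.2},
    {"delta_pos": [0, 0, 0], "turn": 0, "claw": 0.2},
    {"delta_pos": [0, 0, 0], "turn": 0, "claw": 0.2}
  ]
}}

```text
time_s: 16.23
tcp_pos: [0.5141, 0.1931, 0.0557]
ee_rot: [[0.525, -0.851, 0.0], [-0.851, -0.525, -0.0], [0.0, -0.0, -1.0]]
wrist_force: [-1.9, -0.3, 7.0]
gripper_width: 0.29
gripper_force: 30.0
```

Seated: 7 N of upward reaction at the expected height of 0.0557. Releasing and backing off straight up.

Call:
{"name": "drive_tool", "arguments": {
  "moves": [
    {"delta_pos": [0, 0, 0], "turn": 0, "claw": 0.4},
    {"delta_pos": [0, 0, 0], "turn": 0, "claw": 0.5},
    {"delta_pos": [0, 0, 0], "turn": 0, "claw": 0.6},
    {"delta_pos": [0, 0, 0], "turn": 0, "claw": 0.6},
    {"delta_pos": [0, 0, 0], "turn": 0, "claw": 0.6},
    {"delta_pos": [0, 0, -20], "turn": 0, "claw": 0.6},
    {"delta_pos": [0, 0, -40], "turn": 0, "claw": 0.6},
    {"delta_pos": [0, 0, -50], "turn": 0, "claw": 0.6},
    {"delta_pos": [-25, 0, -30], "turn": 0, "claw": 0.6},
    {"delta_pos": [-40, 0, 0], "turn": 0, "claw": 0.6},
    {"delta_pos": [-40, 0, 0], "turn": 0, "claw": 0.6},
    {"delta_pos": [0, 0, 0], "turn": 0, "claw": 0.6}
  ]
}}

```text
time_s: 17.73
tcp_pos: [0.4579, 0.2841, 0.1948]
ee_rot: [[0.527, -0.85, 0.0], [-0.85, -0.527, 0.001], [-0.0, -0.0, -1.0]]
wrist_force: [-0.5, -0.4, -0.7]
gripper_width: 0.598
gripper_force: 0.0
```

Run:
```python
from h import *
c=cap("side"); t=cap("top")
cv2.imwrite("pics/a8.png",np.hstack([cv2.resize(c["color"][110:310,150:370],(440,400),interpolation=2),cv2.resize(t["color"][150:250,150:240],(360,400),interpolation=2)])[:,:,::-1])
to(.5143,.1929,.0557)
```

```text
t 17.825 tcp [0.4587 0.2825 0.1946] yang -148.32 F [ 1.4 -0.3 -0.1] d_mm [105.4  -0.3 138.9]
```

View pics/a8.png

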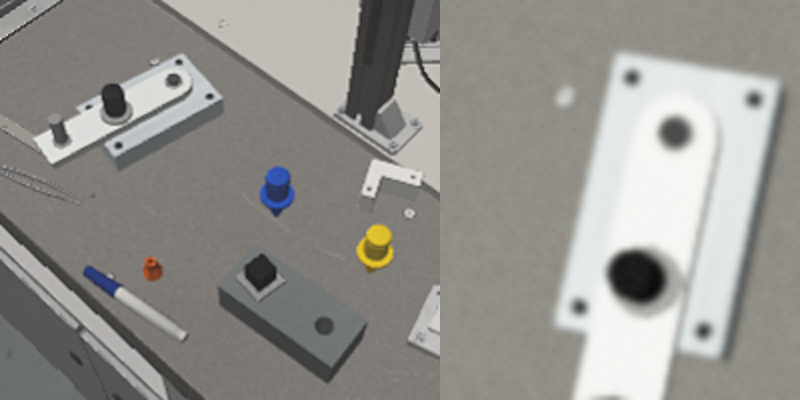

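The pin stands seated with its collar flat on the arm (side crop (115,115), top crop (640,278)). The plug is still in the stand at (260,275), and the robot is clear.

```bash
python3 -c "
from h import *
print(ticket.finish_job())"
```

```text
the job is handed in; nothing more can be done
None
```

The arm is swung into line, the locking pin is seated through both holes with its collar home and released, the plug is still in the stand, and the job was handed in at about 18 s of the 54 s allowed.

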